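# Pack the shakers into the market carrier and lock its clamp bar

### The job

Pack the steel shakers that are on the bench into the carrier, upright on the pocket floors, one to a pocket, the tallest in pocket 1 beside the tall end plate, the next tallest in pocket 2 and so on down with no gap; then slide the clamp bar fully home against the shakers. Then take the key and turn all three captive screws clockwise until fully tight - with the key, never with the fingers - and put the key back upright in its holder, right down. Leave the tub and the wooden spoon where they are.

Things in the scene. Friction and masses are not known exactly. Their poses are not given: they have to be found in the camera images.
- carrier: plywood carrier fixed to the table, 336 mm (y) by 160 mm (x); origin: under side, mid-row, on the line of pocket centres. +x points from the clamp bar to the 56 mm high back wall, +y to pocket 1 and the 88 mm high end plate; walls between pockets 56 mm high. Dark studs on the back wall count the pockets 1 to 4. Pocket floor 8 mm up; pockets 60 mm wide, 72 mm apart
- pocket1 (a point): centre of the floor of pocket 1 (1 stud behind it, beside the tall end plate), axes as the carrier; the back wall is 30 mm from it in +x, the jaw of the bar 57 mm in -x when open and 30 mm when home
- pocket2 (a point): centre of the floor of pocket 2 (2 studs behind it), axes as the carrier; the back wall is 30 mm from it in +x, the jaw of the bar 57 mm in -x when open and 30 mm when home
- pocket3 (a point): centre of the floor of pocket 3 (3 studs behind it), axes as the carrier; the back wall is 30 mm from it in +x, the jaw of the bar 57 mm in -x when open and 30 mm when home
- pocket4 (a point): centre of the floor of pocket 4 (4 studs behind it), axes as the carrier; the back wall is 30 mm from it in +x, the jaw of the bar 57 mm in -x when open and 30 mm when home
- bar (a joint): slide of the aluminium clamp bar along the carrier's +x, m: 0 open (start), 0.027 home against the stop, jaw up to the shakers. The bar runs along the near side of all pockets; its foot plate's top is at 19 mm, its jaw 56 mm high; it slides stiffly (about 5 N) and stays where it is left
- bar_post (a point): centre of the top of the wooden post on the bar by which to move it: 20 x 20 mm square (sides along the carrier's axes), top 110 mm above the table, free of the jaw down to 56 mm; moves with the bar
- screw1 (a joint): angle of captive screw 1 of 3, rad, clockwise from above: starts near 0 (loose), 1.35 is fully tight at its stop; about 0.1 N m
- screw2 (a joint): angle of captive screw 2 of 3, rad, clockwise from above: starts near 0 (loose), 1.35 is fully tight at its stop; about 0.1 N m
- screw3 (a joint): angle of captive screw 3 of 3, rad, clockwise from above: starts near 0 (loose), 1.35 is fully tight at its stop; about 0.1 N m
- slot1 (a point): centre of the floor of the slot of screw 1 (at the tall-plate end of the bar, +y), on the vertical turning axis; x runs along the slot, turning with the screw. Steel head 40 mm across, top 42 mm above the table; slot 8.5 mm wide, 11 mm deep (floor 31 mm above the table), open at both ends. Fixed on the carrier 92 mm in front (-x) of the row
- slot2 (a point): centre of the floor of the slot of screw 2 (in the middle, y = 0), on the vertical turning axis; x runs along the slot, turning with the screw. Steel head 40 mm across, top 42 mm above the table; slot 8.5 mm wide, 11 mm deep (floor 31 mm above the table), open at both ends. Fixed on the carrier 92 mm in front (-x) of the row
- slot3 (a point): centre of the floor of the slot of screw 3 (at the other end, -y), on the vertical turning axis; x runs along the slot, turning with the screw. Steel head 40 mm across, top 42 mm above the table; slot 8.5 mm wide, 11 mm deep (floor 31 mm above the table), open at both ends. Fixed on the carrier 92 mm in front (-x) of the row
- key: key for the screws: standing upright in the holder, 156 mm tall; dark wooden square handle 36 x 36 mm from 92 to 156 mm above the tip, round steel shank 18 mm thick, flat blade at the tip 26 mm wide (its x) and 5 mm thick (its y), 16 mm long. Origin: middle of the blade's tip, z up along the key to the handle
- key_seat (a point): centre of the under side of the key's handle, 92 mm above its tip; it rests on the holder's rim when the key is put away
- holder: pale wooden block fixed to the table, 64 x 64 x 105 mm, with an upright square hole 31 x 31 mm, 95 mm deep; origin under its centre
- holder_rim (a point): centre of the mouth of the holder's hole, at its top, 105 mm above the table
- shaker1: plain steel shaker, a cylinder 46 mm in diameter and 140 mm high, on a weighted foot 54 mm in diameter and 12 mm high (largest of the four sizes), about 0.3 kg, may be absent; origin: centre of its foot, z up
- shaker2: plain steel shaker, a cylinder 46 mm in diameter and 125 mm high, on a weighted foot 54 mm in diameter and 12 mm high (second of the four sizes), about 0.3 kg, may be absent; origin: centre of its foot, z up
- shaker3: plain steel shaker, a cylinder 46 mm in diameter and 110 mm high, on a weighted foot 54 mm in diameter and 12 mm high (third of the four sizes), about 0.3 kg, may be absent; origin: centre of its foot, z up
- shaker4: plain steel shaker, a cylinder 46 mm in diameter and 95 mm high, on a weighted foot 54 mm in diameter and 12 mm high (smallest of the four sizes), about 0.3 kg, may be absent; origin: centre of its foot, z up
- tub: white open plastic tub 100 mm wide, 90 mm high, stands near the shakers: leave it; origin centre of its foot
- spoon: wooden spoon 250 mm long lying on the table: leave it
Mind the look-alikes: they are no part of the job. What is shaped like the shaker4 but blue is not meant.

How it is judged:
By the outcome, as a careful person would: the job done as asked, in the order asked, and still so for the second after the job is handed in, with the robot touching nothing.
Of shaker1, shaker2, shaker3, shaker4 only 3 to 4 are there at a start; the rules pass over those that are not, and their reading is None.
At some moment in a run one of shaker1, shaker2, shaker3, shaker4 may be knocked a few centimetres aside while the robot is not near it.
It also fails if it takes over 208 s, if anything falls off the work surface, if the arm or the gripper's body presses on something with over 40 N, if the wrist force passes 120 N, or if a joint passes its speed limit or range.

### The arm

A 7-joint arm with a two-finger parallel gripper is mounted at the origin on the work surface. World frame = base frame: x ahead of the robot, y to its left, z up, the work surface at z = 0. Lengths are in m, angles in rad, forces in N, time in s.
With the tool pointing down it reaches from about 0.4 to 0.85 m from the base axis. Payload 6.9 kg.
Tool frame: the origin (TCP) lies midway between the tips of the shut fingers; the grasp point (between the pads) lies behind it (ctrl.pinch_z is the z of the grasp point in the tool frame, in m); z points along the fingers, y is the line along which they close (so a half turn about z gives the same grasp; the last joint's range is limited). The gripper opens to 85 mm and grips with 20 to 120 N. Pads are 22 mm wide; open, the fingers measure 114 mm over their backs; the gripper's body (76 mm by 85 mm) begins 54 mm behind the grasp point. The pads swing forward as they close: fully open they stand 13 mm farther back than shut.
Start: joints at [-1.135, 0.507, -0.238, 1.5, 0.126, 1.149, -0.155], TCP at [0.202, 0.591, 0.231] pointing down, gripper open.
Joint ranges: [-3.08, 3.08], [-0.24, 2.05], [-1.43, 1.35], [0, 2.5], [-1.52, 4.66], [0.17, 1.96], [-2.89, 2.89]. Speed limits (rad/s): [2.39, 2.39, 3.14, 3.14, 3.14, 3.14, 3.14].

### API

Orientations are given as a unit quaternion [w, x, y, z].
In Python, from station import ctrl, get_state, vision, ticket, models gives the robot as it stands. Calls block until the motion is done:
- ctrl.movep(position, orientation): joint-space move of the TCP to a pose.
- ctrl.movel(position, frame=None, max_speed=0.15): straight line of the TCP; frame=None keeps the orientation; max_speed is the mean speed in m/s.
- ctrl.set_joints(angles): joint-space move.
- ctrl.ungrasp() and ctrl.close_gripper(force=None): open the fingers fully, or close them until they stop; force is the grip in N (None keeps the last).
- ctrl.pause(seconds).
- ctrl.ik(position, orientation): joint angles nearest the present ones, or None.
- get_state(): the state.
- vision.grab_frame(name): name is "scene" or "top"; returns (picture, depth): 420x560x3 uint8, blue, green, red; 420x560 float32, m along the optical axis (not along the pixel's ray), 0 where there is no reading.
- vision.camera_info(name): a dict with "mtx" (3x3 intrinsics, pixels), "dist_coeffs" ([k1, k2, p1, p2, k3] as OpenCV has them; the pictures are not rectified), "R" (3x3) and "t" (3): a world point X has camera coordinates R X + t. Camera axes: x right, y down, z forward; pixel columns grow to the right and rows downward; lengths in m; the calibration is good to about 2 mm. A picture is of the moment at which its call begins. camera_info takes no time and is no camera call.
A pose or a line that the arm cannot do raises ctrl.Unreachable and nothing moves.
- ticket.close_job(): hands the job in; it is judged then, once.
Trained networks look in the newest picture that a camera, given by its name, has taken for a name from the list of things; names that differ only in an ending like _2 or _b are one class to them, and where a whole thing is asked for, a point or a joint stands for the part that bears it (a point fixed in the world has none). Each returns a list of dicts, best first, with "p" (0 to 1); they miss things now and then, are a little off and sometimes report something else, mostly with a low value. They report only what shows in the picture. A call takes as long as a camera call. They do not tell look-alikes from the thing itself.
- models.recognise(camera, target): "point" ([column, row] in pixels, amid what is visible of it).
- models.masks_of(camera, target): "mask" (420x560 bool, what is visible of it) and "point" ([column, row] in pixels, amid what is visible of it).
The state is a dict: "time": time; "qpos": joint angles; "qd": joint speeds; "tau": joint torques, N m; "tcp_pos": TCP position; "eef_rot": TCP orientation; "contact_force": force on the tool from outside, world axes, zero at the start; "wrist_torque": the same for the moment, N m; "width": finger opening in m; "gripper_force": force on a finger pad.
Only numpy, scipy, OpenCV 4.12 (cv2) and the standard library are available. Lean on these libraries where they do the work, as an engineer would, in place of code of your own. Each camera call takes 0.05 s, during which the arm holds its last target. There are 200 camera calls.

## Working session

There is one attempt and no reset: what is moved stays moved. The work goes in short steps, each a Python script; the robot and the scene stay as the last script left them, time stands still between calls to the robot, and variables do not carry over. Pictures are saved under pics/ and viewed, at most 14 in all, crops included, and the job is handed in when it is done.

```bash
ls; mkdir -p pics
python3 - <<'E'
from station import ctrl,get_state,vision,models
import cv2,numpy as np
s=get_state();print(s['time'],s['tcp_pos'],s['eef_rot'],s['width'],ctrl.pinch_z)
for c in('scene','top'):
    p,d=vision.grab_frame(c);cv2.imwrite(f'pics/{c}0.png',p);np.save(f'{c}0.npy',d)
    i=vision.camera_info(c);print(c,i['mtx'].tolist() if hasattr(i['mtx'],'tolist') else i['mtx'],i['dist_coeffs'],i['R'],i['t'])
E
```

```text
pics
0.0 [0.202305   0.59081368 0.23042036] [-1.47351591e-04  1.64147532e-01  9.86435387e-01 -8.90074534e-04] 0.08554617317504738 -0.0187
scene [[510.785158666065, 0.0, 276.8574860659579], [0.0, 510.785158666065, 213.92279007823595], [0.0, 0.0, 1.0]] [-0.17896308  0.          0.          0.          0.        ] [[ 0.62637992  0.77951692 -0.00124978]
 [ 0.45354615 -0.3657495  -0.81272578]
 [-0.63399061  0.50850828 -0.58264504]] [-0.43744122 -0.14658215  1.53812109]
top [[411.6730938645755, 0.0, 276.1123692329596], [0.0, 411.6730938645755, 203.17386777759694], [0.0, 0.0, 1.0]] [0.00844809 0.         0.         0.         0.        ] [[-0.02514222 -0.9996795   0.00296234]
 [-0.98484746  0.02426034 -0.17171757]
 [ 0.17159066 -0.00723482 -0.98514177]] [0.11955503 0.56450987 1.11427714]
```

View pics/scene0.png

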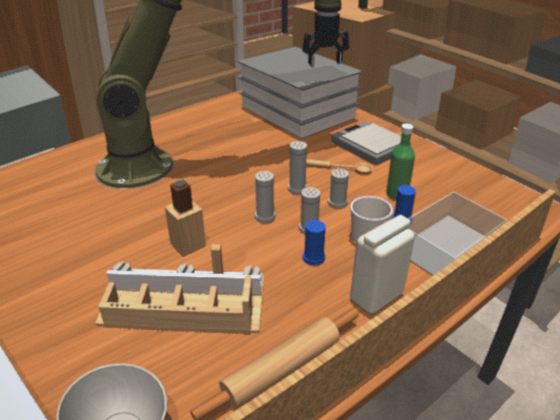

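View pics/top0.png

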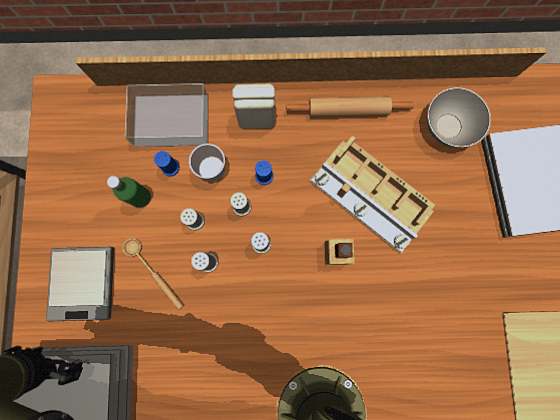

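The scene shows four steel shakers at top-view pixels (240,203), (191,217), (260,241) and (203,261). The look-alikes are blue, at (263,172) and (166,162), so they are out. The carrier is near (375,195), the key in its holder at (343,250), and the spoon and tub are left of the shakers. Next I measure positions.

```bash
cat > h.py <<'E'
from station import ctrl,get_state,vision,models,ticket
import cv2,numpy as np
def cloud(cam,d):
    i=vision.camera_info(cam);h,w=d.shape
    u,v=np.meshgrid(np.arange(w),np.arange(h))
    n=cv2.undistortPoints(np.stack([u,v],-1).reshape(-1,1,2).astype(np.float64),np.array(i['mtx']),np.array(i['dist_coeffs'])).reshape(h,w,2)
    P=np.concatenate([n*d[...,None],d[...,None]],-1)
    X=(P-np.array(i['t']))@np.array(i['R']); X[d<=0]=np.nan
    return X
def proj(cam,X):
    i=vision.camera_info(cam)
    return cv2.projectPoints(np.atleast_2d(X).astype(float),cv2.Rodrigues(np.array(i['R']))[0],np.array(i['t']),np.array(i['mtx']),np.array(i['dist_coeffs']))[0].reshape(-1,2)
def look(cam):
    p,d=vision.grab_frame(cam);return p,cloud(cam,d)
E
python3 - <<'E'
from h import *
p,X=look('top')
z=X[...,2]
print('table z',np.nanmedian(z[280:330,200:280]), 'std',np.nanstd(z[280:330,200:280]))
for t in('shaker1','shaker2','shaker3','shaker4','key','bar','carrier','holder','slot1','tub'):
    for r in models.masks_of('top',t):
        m=r['mask'];Q=X[m];Q=Q[np.isfinite(Q[:,2])];
        h=np.percentile(Q[:,2],90);T=Q[Q[:,2]>h-.008]
        print(t,round(r['p'],2),np.round(r['point']),m.sum(),'h',h.round(4),'c',np.median(T,0).round(4),'mid',((T.max(0)+T.min(0))/2).round(4))
c=cv2.resize(p[125:275,300:450],(800,800),interpolation=cv2.INTER_CUBIC)[:600*800//600]
cv2.imwrite('pics/car.png',cv2.resize(p[130:270,290:450],(800,700),interpolation=cv2.INTER_CUBIC)[:600])
# carrier features
R=np.s_[125:260,300:450]
C=X[R].reshape(-1,3)
for lo,hi in((.1,.118),(.08,.095),(.05,.062),(.036,.046)):
    k=(C[:,2]>lo)&(C[:,2]<hi);T=C[k];print(lo,hi,k.sum(),T.mean(0).round(4),T.min(0).round(3),T.max(0).round(3))
E
```

```text
table z -0.0003136018153086024 std 0.002229924606852621
shaker1 0.95 [206. 261.] 412 h 0.1416 c [0.4077 0.3024 0.1396] mid [0.4087 0.3017 0.1396]
shaker1 0.88 [263. 241.] 332 h 0.1269 c [0.4557 0.1502 0.1247] mid [0.4569 0.1503 0.1247]
shaker1 0.83 [267. 173.] 370 h 0.0967 c [0.6569 0.139  0.0949] mid [0.6571 0.1381 0.0946]
shaker1 0.82 [238. 205.] 347 h 0.1121 c [0.5655 0.2049 0.1097] mid [0.5658 0.2052 0.1102]
shaker1 0.82 [168. 163.] 417 h 0.0965 c [0.6897 0.4158 0.0942] mid [0.6904 0.4155 0.0949]
shaker1 0.54 [194. 218.] 395 h 0.0967 c [0.5281 0.3413 0.0944] mid [0.5278 0.3414 0.0942]
shaker2 0.95 [206. 261.] 412 h 0.1416 c [0.4077 0.3024 0.1396] mid [0.4087 0.3017 0.1396]
shaker2 0.88 [263. 241.] 332 h 0.1269 c [0.4557 0.1502 0.1247] mid [0.4569 0.1503 0.1247]
shaker2 0.83 [267. 173.] 370 h 0.0967 c [0.6569 0.139  0.0949] mid [0.6571 0.1381 0.0946]
shaker2 0.82 [238. 205.] 347 h 0.1121 c [0.5655 0.2049 0.1097] mid [0.5658 0.2052 0.1102]
shaker2 0.82 [168. 163.] 417 h 0.0965 c [0.6897 0.4158 0.0942] mid [0.6904 0.4155 0.0949]
shaker2 0.54 [194. 218.] 395 h 0.0967 c [0.5281 0.3413
[... 1690 characters left out ...]
2. 209.] 144 h 0.0438 c [ 0.5458 -0.135   0.0416] mid [ 0.5465 -0.1351  0.0412]
slot1 0.6 [320. 181.] 178 h 0.0437 c [ 0.6405 -0.0279  0.0425] mid [ 0.6415 -0.027   0.0418]
tub 0.61 [207. 159.] 1096 h 0.0884 c [0.6942 0.2971 0.0885] mid [0.6838 0.2954 0.0881]
tub 0.43 [359. 209.] 167 h 0.0437 c [ 0.5461 -0.1355  0.0416] mid [ 0.5471 -0.1364  0.0412]
0.1 0.118 309 [ 0.4621 -0.0604  0.1061] [ 0.404 -0.095  0.1  ] [ 0.608 -0.03   0.117]
0.08 0.095 165 [ 0.6903 -0.1286  0.0867] [ 0.406 -0.383  0.08 ] [ 0.776 -0.03   0.094]
0.05 0.062 1428 [ 0.6035 -0.2039  0.056 ] [ 0.41  -0.396  0.05 ] [ 0.785 -0.031  0.062]
0.036 0.046 543 [ 0.5675 -0.1664  0.0413] [ 0.43  -0.388  0.036] [ 0.78  -0.008  0.046]
```

View pics/car.png

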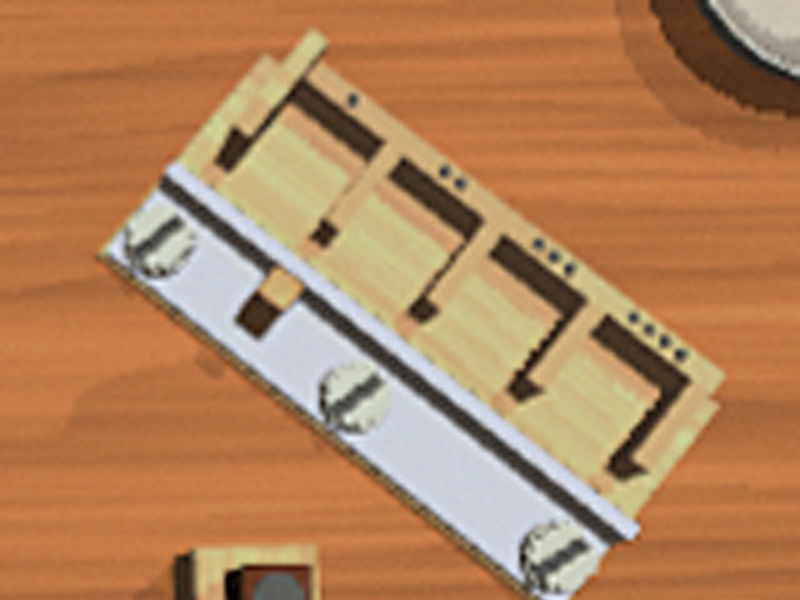

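The enlarged crop shows the carrier with its tall plate at upper left, one stud there, so that is pocket 1. The three slots are at crop pixels (160,240), (353,397) and (557,560), the post at (280,288), and the slots run roughly along carrier x. I'll refine the carrier pose and make the first pick.

```bash
cat >> h.py <<'E'
def quat(phi): # tool down, tool y (closing line) at angle phi
    b=(phi+np.pi/2)/2; return np.array([0,np.cos(b),np.sin(b),0])
def F(): return np.round(get_state()['contact_force'],1)
def carrier_fit(p,X,verbose=True):
    th=np.arctan2(-.6575,.7534);o=np.array([.6157,-.1958])
    C=X[120:265,300:450].reshape(-1,3);C=C[np.isfinite(C[:,2])]
    for it in range(6):
        c,s=np.cos(th),np.sin(th);q=(C[:,:2]-o)@np.array([[c,-s],[s,c]])
        top=(C[:,2]>.047)&(C[:,2]<.066)
        W=[q[top&(abs(q[:,0])<20e-3)&(abs(q[:,1]-y)<16e-3)] for y in(.072,0,-.072)]
        m=np.array([w.mean(0) for w in W]);ns=[len(w) for w in W]
        dy=(m[:,1]-[.072,0,-.072])
        slope=np.array([np.polyfit(w[:,0],w[:,1],1)[0] for w in W])
        # back wall strip outside dividers: yaw from its centreline
        B=q[top&(q[:,0]>.024)&(q[:,0]<.06)&(abs(q[:,1])<.13)]; pb=np.polyfit(B[:,1],B[:,0],1)
        J=q[top&(q[:,0]<-.045)&(q[:,0]>-.085)&(abs(q[:,1])<.13)]; pj=np.polyfit(J[:,1],J[:,0],1)
        dth=-(pb[0]+pj[0])/2
        Bf=(np.percentile(B[:,0],[2,98]),np.percentile(J[:,0],[2,98]))
        th+=dth; o=o+dy.mean()*np.array([-s,c])
    if verbose: print('th',th,'o',o,'n',ns,'dy',dy.round(4),'slope',slope.round(3),'pb',pb.round(4),'pj',pj.round(4),Bf)
    return th,o,q,C
E
python3 - <<'E'
from h import *
p,X=look('top')
th,o,q,C=carrier_fit(p,X)
c,s=np.cos(th),np.sin(th)
P=q[(C[:,2]>.1)&(abs(q[:,1]-.06)<.05)&(q[:,0]>-.1)&(q[:,0]<-.04)];print('post',len(P),P.mean(0),P.min(0),P.max(0))
E_=q[(C[:,2]>.08)&(C[:,2]<.096)&(q[:,1]>.12)];print('plate',len(E_),E_.mean(0),E_.min(0),E_.max(0))
hd=(C[:,2]>.036)&(C[:,2]<.048)
g=cv2.cvtColor(p,cv2.COLOR_BGR2GRAY)[120:265,300:450].reshape(-1)
g=g[np.isfinite(X[120:265,300:450].reshape(-1,3)[:,2])]
for y in(.143,0,-.143):
    k=(np.hypot(q[:,0]+.092,q[:,1]-y)<.024)
    kh=k&hd;ctr=(q[kh].min(0)+q[kh].max(0))/2
    kk=np.hypot(*(q-ctr).T)<.015; w=np.clip(150-g[kk].astype(float),0,None);Q=q[kk]-ctr
    m=(w[:,None]*Q).sum(0)/w.sum();cv=np.cov((Q).T,aweights=w);e,v=np.linalg.eigh(cv)
    d=C[kk][:,2];lo=d<.037
    print('head',y,kh.sum(),q[kh].mean(0).round(4),ctr.round(4),'slot off',m.round(4),'ang',np.degrees(np.arctan2(v[1,1],v[0,1])).round(1),e, 'low',lo.sum())
    if lo.sum()>4:
        e,v=np.linalg.eigh(np.cov(Q[lo].T));print('  depth slot',Q[lo].mean(0).round(4),np.degrees(np.arctan2(v[1,1],v[0,1])).round(1),e)
# holder/key
K=X[235:275,320:365].reshape(-1,3);k=K[:,2]>.155
print('key top',cv2.minAreaRect(K[k][:,:2].astype(np.float32)*1000),K[k].mean(0));k=(K[:,2]>.098)&(K[:,2]<.112)
print('holder',cv2.minAreaRect(K[k][:,:2].astype(np.float32)*1000))
for n,xy,z in(('s1',(.4083,.302),.3),('p1',o+.108*np.array([-s,c]),.3),('p4',o-.108*np.array([-s,c]),.3)):
    for ph in(th,th+np.pi): print(n,ph,ctrl.ik([*xy,z],quat(ph)))
E
```

```text
th -0.7176230881325695 o [ 0.61546001 -0.19607499] n [57, 61, 65] dy [-0.0005  0.0002  0.0003] slope [-0.019  0.006  0.023] pb [-0.      0.0365] pj [ 0.   -0.06] (array([0.02614995, 0.04509691]), array([-0.06470657, -0.05391853]))
post 57 [-0.09053259  0.07204402] [-0.09992445  0.06167391] [-0.07849465  0.08153339]
plate 115 [0.00775622 0.14340744] [-0.02747774  0.13739122] [0.04534248 0.14943166]
head 0.143 96 [-0.092   0.1437] [-0.0911  0.1439] slot off [0.001  0.0021] ang 168.8 [3.07384193e-06 8.03654734e-05] low 29
  depth slot [0.0007 0.0001] 171.3 [9.08752235e-06 7.23294164e-05]
head 0 93 [-0.0912 -0.0003] [-0.0903 -0.0008] slot off [0.0001 0.0016] ang 167.7 [4.07133626e-06 7.36553861e-05] low 30
  depth slot [-0.0006  0.0004] 166.3 [6.28831364e-06 7.47596639e-05]
head -0.143 98 [-0.0915 -0.1437] [-0.0908 -0.1432] slot off [-0.0012 -0.0007] ang 162.1 [4.97884283e-06 7.47157648e-05] low 30
  depth slot [-0.0009 -0.0014] 158.9 [5.54789271e-06 7.45665129e-05]
key top ((424.505126953125, -62.01926803588867), (35.4548454284668, 34.91715621948242), 88.1216049194336) [ 0.4242048  -0.06115538  0.16996663]
holder ((425.53057861328125, -62.80958938598633), (65.06380462646484, 63.55129623413086), 89.34026336669922)
s1 -0.7176230881325695 [-0.8977791   0.2766828   0.28678891  1.68730093 -0.08334422  1.18957619
 -1.30789308]
s1 2.4239695654572238 [-0.34377761  0.28767621 -0.46170133  1.68053677  0.13575236  1.20519688
  1.58621916]
p1 -0.7176230881325695 [-0.18943683  0.66097374  0.68346588  1.16550582 -0.40148224  1.44426776
 -0.28217628]
p1 2.4239695654572238 [ 0.19850873  0.58678331 -0.135232    1.15874519  0.07581276  1.40076584
  2.49680432]
p4 -0.7176230881325695 [-0.04174512  0.54794303  0.84055662  1.42892875 -0.40950597  1.34559349
  0.09878414]
p4 2.4239695654572238 [ 1.06749715  0.65898557 -1.22519597  1.41361764  0.61629412  1.48959185
  2.29061797]
```

```bash
cat >> h.py <<'E'
TH=-0.7176;O=np.array([.61546,-.19607]);c_,s_=np.cos(TH),np.sin(TH)
def W(x,y): return O+x*np.array([c_,s_])+y*np.array([-s_,c_])
SZ=.31
def lower(xy,ztop,zend,phi,lim=6,step=.004,v=.05):
    """go down in steps; stop when upward force rises by lim"""
    f0=get_state()['contact_force'][2];z=ztop
    while z>zend+1e-6:
        z=max(zend,z-step);ctrl.movel([*xy,z],quat(phi),v)
        if get_state()['contact_force'][2]-f0>lim: break
    return z,get_state()['contact_force'][2]-f0
def pick(xy,h,phi=TH):
    ctrl.ungrasp() if get_state()['width']<.08 else None
    ctrl.movep([*xy,SZ],quat(phi));ctrl.movel([*xy,h-.034],quat(phi),.2)
    ctrl.close_gripper(40);w=get_state()['width']
    ctrl.movel([*xy,SZ],quat(phi),.2)
    print('picked',w,get_state()['width'],F(),get_state()['time'])
def place(k,h,phi=TH):
    xy=W(0,.108-.072*(k-1));z0=h-.034+.008
    ctrl.movep([*xy,SZ],quat(phi));ctrl.movel([*xy,z0+.055],quat(phi),.2)
    ctrl.movel([*xy,z0+.012],quat(phi),.1)
    print('pre',F());r=lower(xy,z0+.012,z0-.003,phi,5,.003)
    print('placed at',r[0]-z0,r[1],F(),get_state()['time'])
    return r[0]-z0
E
python3 - <<'E'
from h import *
pick((.4083,.302),.140)
e=place(1,.140)
E
```

```text
picked 0.04486945781909348 0.044997255214045725 [ 0.2 -0.6 -2.1] 4.85
pre [ 1.1 -0.1 -2.9]
placed at 0.0 7.184577244188551 [-1.6  1.2  4.3] 9.1083
```

```bash
cat >> h.py <<'E'
def find(h):
    p,X=look('top');b=None
    for r in models.masks_of('top','shaker1'):
        m=r['mask'];Q=X[m];Q=Q[np.isfinite(Q[:,2])];hh=np.percentile(Q[:,2],90)
        col=np.median(p[m].astype(int),0)
        if abs(hh-.0018-h)<.006 and col[0]-col[2]<50 and Q[:,1].mean()>0:
            T=Q[Q[:,2]>hh-.007];b=(np.median(T,0)+(T.max(0)+T.min(0))/2)/2
            print('found',h,hh.round(4),b.round(4),r['p'],col)
            return b[:2]
    raise SystemExit(f'not found {h}')
def release(xy,z,phi=TH):
    ctrl.ungrasp();ctrl.movel([*xy,SZ],quat(phi),.25)
E
python3 - <<'E'
from h import *
s=get_state()['tcp_pos'];release(s[:2],SZ)
for k,h in((2,.125),(3,.110)):
    xy=find(h);pick(xy,h)
    if get_state()['width']<.04: raise SystemExit('missed')
    e=place(k,h)
    if abs(e)>.0031: raise SystemExit('bad')
    s=get_state()['tcp_pos'];release(s[:2],SZ)
p,_=look('scene');cv2.imwrite('pics/s2.png',p)
E
```

```text
found 0.125 0.1273 [0.4563 0.151  0.1257] 0.89 [219.  215.  209.5]
picked 0.04518053859383204 0.0450836029185642 [-0.8 -0.  -3.3] 14.8917
pre [ 0.2  0.4 -2.1]
placed at -1.3877787807814457e-17 6.256002137656582 [-1.9  1.3  4.1] 18.7833
found 0.11 0.112 [0.5652 0.2052 0.1101] 0.79 [196. 206. 202.]
picked 0.04506470297664703 0.045236967138184016 [-0.   0.5 -4.2] 24.875
pre [-0.5 -0.2 -3.8]
placed at -1.3877787807814457e-17 7.081117518706251 [-0.1 -0.2  3.2] 29.05
```

View pics/s2.png

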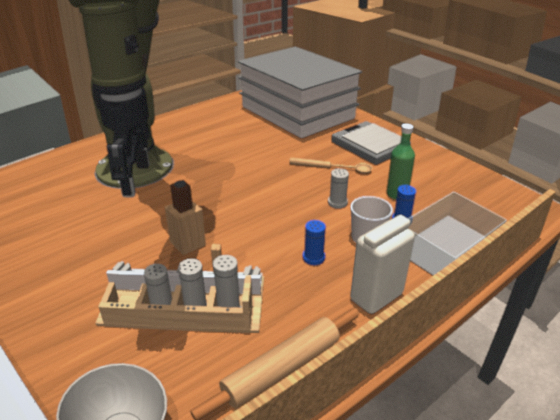

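The scene shows three shakers upright in pockets 1–3 at (226,283), (190,285) and (157,287). Three things have shaker4's shape: the steel one at (340,187), and blue ones at (315,242) and (405,205). The steel one fits. I'll confirm it in a crop.

```bash
python3 -c "
import cv2;p=cv2.imread('pics/s2.png');cv2.imwrite('pics/c4.png',cv2.resize(p[150:280,290:430],None,fx=4,fy=4,interpolation=cv2.INTER_CUBIC))"
```

```text
(no output)
```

View pics/c4.png

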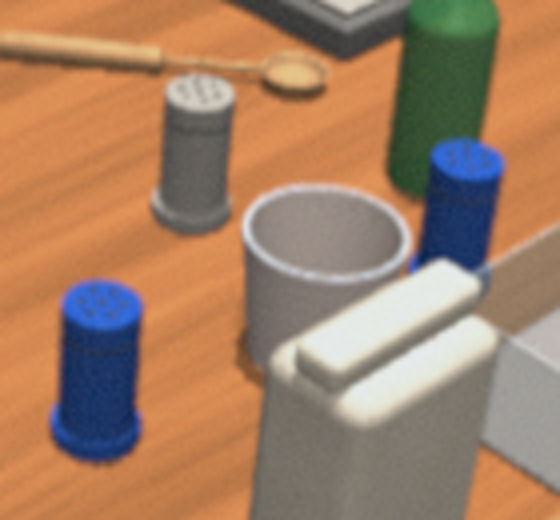

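The crop shows the grey steel shaker at (195,150) and blue ones at (100,370) and (465,210). I'll pick the grey one, then move the bar.

Run:
```python
from h import *
k,h=4,.095
xy=find(h);pick(xy,h)
if get_state()['width']<.04: raise SystemExit('missed')
e=place(k,h)
if abs(e)>.0031: raise SystemExit('bad')
s=get_state()['tcp_pos'];release(s[:2],SZ)
p,X=look('top');C=X[120:265,300:450].reshape(-1,3)
q=(C[:,:2]-O)@np.array([[c_,-s_],[s_,c_]])
for kk,h in((1,.14),(2,.125),(3,.11),(4,.095)):
    y=.108-.072*(kk-1);m=(np.hypot(q[:,0],q[:,1]-y)<.032)&(abs(C[:,2]-h-.008)<.006);print(kk,m.sum(),q[m].mean(0).round(4),C[m][:,2].mean())
P=q[(C[:,2]>.1)&(C[:,2]<.116)&(abs(q[:,1]-.07)<.03)&(q[:,0]>-.115)&(q[:,0]<-.065)];print('post',len(P),P.mean(0),P.min(0),P.max(0))
for ph in(TH+np.pi/2,TH-np.pi/2): print(ph,ctrl.ik([*W(-.09,.072),.08],quat(ph)))
```

```text
found 0.095 0.0966 [0.5277 0.3417 0.0947] 0.82 [186. 199. 198.]
picked 0.04512056726105708 0.04493322724262796 [-0.9  0.4 -2.8] 36.025
pre [-0.1  0.7 -2.8]
placed at -1.3877787807814457e-17 6.999623020838558 [-1.3  1.3  4.2] 40.9083
1 230 [0.0027 0.1049] 0.14800663983232787
2 234 [-0.0009  0.0358] 0.13312955619186737
3 229 [-0.0008 -0.0341] 0.11805521290023094
4 64 [-0.0036 -0.0928] 0.1029505840497062
post 57 [-0.09039817  0.07159611] [-0.09998388  0.06167116] [-0.07855281  0.08118644]
0.8531963267948965 [-0.23718495  0.6872867   0.55786047  1.76095319 -0.47237954  0.83030135
  1.39737515]
-2.2883963267948966 [-0.52975452  1.01919122  1.30314876  1.76441786 -1.05020669  1.24309652
 -1.21791129]
```

Run:
```python
from h import *
ph=TH+np.pi/2;a=W(-.0903,.0718);ax=np.array([c_,s_])
ctrl.movep([*a,.25],quat(ph));ctrl.movel([*a,.082],quat(ph),.15)
ctrl.close_gripper(60);print(get_state()['width'],F())
for d in(.010,.020,.0245,.026,.027,.028,.029,.030):
    ctrl.movel([*(a+d*ax),.082],quat(ph),.04);f=get_state()['contact_force'][:2]
    print(d,'along',(f@ax).round(1),'act',((get_state()['tcp_pos'][:2]-a)@ax).round(4))
    if f@ax<-20: break
ctrl.ungrasp();ctrl.movel([*(a+d*ax),.25],quat(ph),.2)
h0=(.4245,-.062)
ctrl.movep([.4245,-.062,.30],quat(np.pi/2))
p,X=look('top');C=X[120:265,300:450].reshape(-1,3)
q=(C[:,:2]-O)@np.array([[c_,-s_],[s_,c_]])
for kk,h in((1,.14),(2,.125),(3,.11),(4,.095)):
    y=.108-.072*(kk-1);m=(np.hypot(q[:,0],q[:,1]-y)<.032)&(abs(C[:,2]-h-.008)<.006);print(kk,m.sum(),q[m].mean(0).round(4))
P=q[(C[:,2]>.1)&(C[:,2]<.116)&(abs(q[:,1]-.07)<.03)&(q[:,0]>-.115)&(q[:,0]<-.045)];print('post',len(P),P.mean(0))
print(get_state()['qpos'].round(2),get_state()['time']);cv2.imwrite('pics/bar.png',cv2.resize(p[120:280,280:460],None,fx=4,fy=3.7))
```

```text
0.01921879427346437 [2.2 4.6 4.3]
0.01 along -1.4 act 0.0097
0.02 along -1.6 act 0.0197
0.0245 along -2.5 act 0.024
0.026 along -4.0 act 0.0251
0.027 along -6.1 act 0.0253
0.028 along -10.0 act 0.0253
0.029 along -13.2 act 0.0252
0.03 along -16.0 act 0.0252
1 232 [0.0026 0.1047]
2 232 [-0.0007  0.0359]
3 175 [ 0.0038 -0.0335]
4 0 [nan nan]
post 60 [-0.06547774  0.07160151]
[-0.39  0.16  0.57  1.86 -0.1   1.15  1.78] 50.275<stdin>:15: RuntimeWarning: Mean of empty slice.
  ret = um.true_divide(
```

View pics/bar.png

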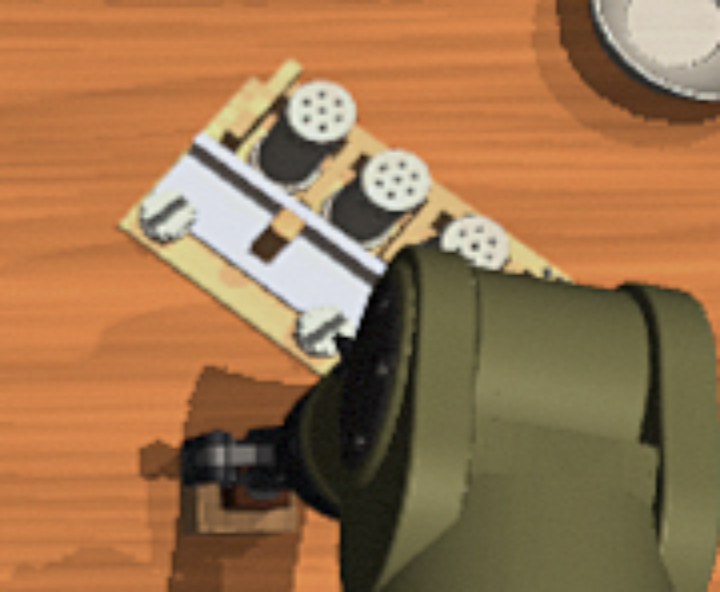

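The bar stopped about 2 mm short at (290,225), at 16 N. Shakers 1–3 look seated, and pocket 4 is hidden by the arm. I'll look from the scene camera and move the arm clear.

Run:
```python
from h import *
ctrl.movep([.40,.15,.30],quat(np.pi/2))
p,X=look('top');C=X[120:265,300:450].reshape(-1,3)
q=(C[:,:2]-O)@np.array([[c_,-s_],[s_,c_]])
for kk,h in((1,.14),(2,.125),(3,.11),(4,.095)):
    y=.108-.072*(kk-1);m=(np.hypot(q[:,0],q[:,1]-y)<.032)&(abs(C[:,2]-h-.008)<.006);Q=np.c_[q[m],C[m][:,2]]
    A=np.c_[Q[:,:2],np.ones(len(Q))];print(kk,m.sum(),Q.mean(0).round(4),((Q.max(0)+Q.min(0))/2).round(4),'tilt',np.linalg.lstsq(A,Q[:,2],rcond=None)[0][:2].round(3))
P=q[(C[:,2]>.1)&(C[:,2]<.116)&(abs(q[:,1]-.07)<.03)&(q[:,0]>-.115)&(q[:,0]<-.045)];print('post',len(P),P.mean(0))
J=q[(abs(C[:,2]-.056)<.006)&(q[:,0]<-.02)&(q[:,0]>-.06)&(abs(q[:,1])<.14)];pj=np.polyfit(J[:,1],J[:,0],1);print('jaw',pj)
s,_=look('scene')
a=cv2.resize(p[120:260,300:450],(600,560),interpolation=cv2.INTER_CUBIC);cv2.imwrite('pics/b1.png',a)
cv2.imwrite('pics/b2.png',cv2.resize(s[220:340,80:280],(800,480),interpolation=cv2.INTER_CUBIC))
```

```text
1 228 [0.0026 0.1048 0.1481] [0.0029 0.1046 0.148 ] tilt [0.017 0.012]
2 230 [-0.0004  0.0357  0.133 ] [0.0006 0.0359 0.1326] tilt [-0.003  0.006]
3 226 [-0.0008 -0.0343  0.118 ] [ 0.0002 -0.0341  0.1177] tilt [ 0.023 -0.021]
4 224 [-0.0009 -0.1061  0.1032] [ 1.000e-04 -1.067e-01  1.028e-01] tilt [0.001 0.016]
post 58 [-0.06506316  0.07142497]
jaw [-0.00581797 -0.03272785]
```

View pics/b2.png

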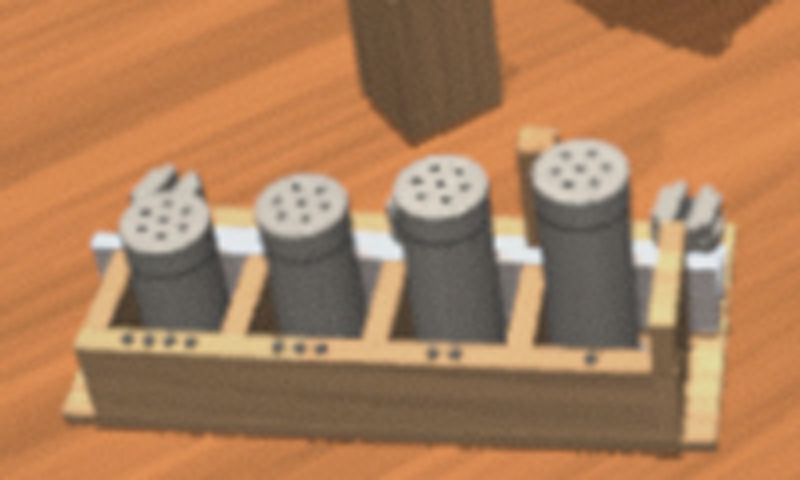

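View pics/b1.png

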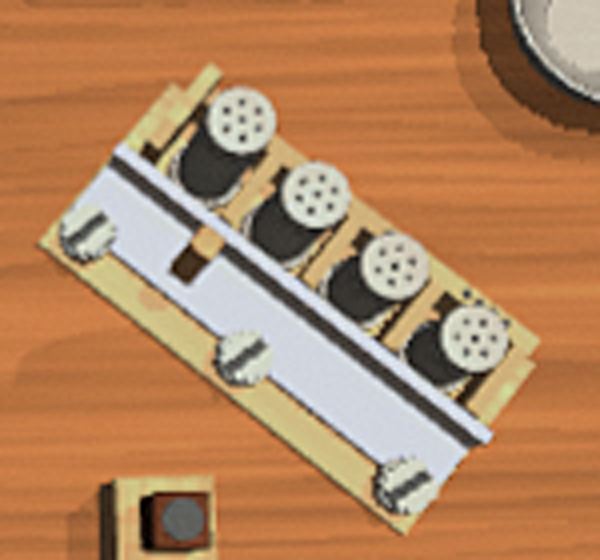

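The pictures show all four shakers upright in their pockets. The jaw is near them and the bar's foot plate has slid under the screw heads. I'll compare the bar's shift with the first frame to see if it is really home.

Run:
```python
from h import *
def an(X,x0):
    C=X[120:265,300:450].reshape(-1,3);q=(C[:,:2]-O)@np.array([[c_,-s_],[s_,c_]])
    y=q[:,1];pk=np.min([abs(y-v) for v in(.108,.036,-.036,-.108)],0)<.026
    j=(abs(C[:,2]-.056)<.005)&pk&(abs(q[:,0]-x0)<.011)
    P=q[(C[:,2]>.104)&(C[:,2]<.116)&(abs(y-.0718)<.02)&(abs(q[:,0]-x0+.031)<.018)]
    # foot plate rear edge (z 19 vs base 8)
    f=(C[:,2]>.0145)&(C[:,2]<.023)&(abs(abs(y)-.07)<.03)&(q[:,0]<x0-.01)&(q[:,0]>-.14)
    return q[j][:,0].mean(),np.percentile(q[j][:,0],[3,97]),j.sum(),P.mean(0),len(P),np.percentile(q[f][:,0],[2,50]),f.sum()
X0=cloud('top',np.load('top0.npy'));print(an(X0,-.060))
for i in range(2):
    _,X=look('top');print(an(X,-.034))
```

```text
(np.float64(-0.059736066740798385), array([-0.0645369 , -0.05451887]), np.int64(287), array([-0.08965491,  0.07208536]), 53, array([-0.11188645, -0.09309538]), np.int64(513))
(np.float64(-0.03444012601298874), array([-0.0392798 , -0.02904914]), np.int64(282), array([-0.06454743,  0.07170536]), 55, array([-0.08693233, -0.06763352]), np.int64(505))
(np.float64(-0.03452167449210603), array([-0.03929366, -0.02870843]), np.int64(287), array([-0.06473737,  0.0716971 ]), 55, array([-0.08671775, -0.06792443]), np.int64(515))
```

Run:
```python
from h import *
ph=TH+np.pi/2;y=.0718;ax=np.array([c_,s_])
ctrl.close_gripper(40)
ctrl.movep([*W(-.095,y),.25],quat(ph));ctrl.movel([*W(-.095,y),.068],quat(ph),.15)
f0=get_state()['contact_force'][:2]@ax
x=-.095
while x<-.070:
    x+=.0015;ctrl.movel([*W(x,y),.068],quat(ph),.04);f=get_state()['contact_force'][:2]@ax-f0
    print(round(x,4),f.round(1),((get_state()['tcp_pos'][:2]-O)@ax).round(4))
    if f<-30: break
ctrl.movel([*W(-.097,y),.068],quat(ph),.1);ctrl.movel([*W(-.097,y),.25],quat(ph),.2)
ctrl.movep([.40,.15,.30],quat(np.pi/2))
p,X=look('top');C=X[120:265,300:450].reshape(-1,3);q=(C[:,:2]-O)@np.array([[c_,-s_],[s_,c_]])
P=q[(C[:,2]>.104)&(C[:,2]<.116)&(abs(q[:,1]-.0718)<.02)&(abs(q[:,0]+.064)<.018)];print('post',P.mean(0))
for kk,h in((1,.14),(2,.125),(3,.11),(4,.095)):
    yy=.108-.072*(kk-1);m=(np.hypot(q[:,0],q[:,1]-yy)<.032)&(abs(C[:,2]-h-.008)<.006);print(kk,q[m].mean(0).round(4))
yv=q[:,1];pk=np.min([abs(yv-v) for v in(.108,.036,-.036,-.108)],0)<.024
X0=cloud('top',np.load('top0.npy'));C0=X0[120:265,300:450].reshape(-1,3);q0=(C0[:,:2]-O)@np.array([[c_,-s_],[s_,c_]])
pk=np.min([abs(q0[:,1]-v) for v in(.108,.036,-.036,-.108)],0)<.024
B=q0[pk&(abs(C0[:,2]-.056)<.006)&(abs(q0[:,0]-.037)<.014)];print('back',len(B),B[:,0].mean(),np.percentile(B[:,0],[3,97]))
print(get_state()['time'])
```

```text
-0.0935 -0.8 -0.0931
-0.092 0.1 -0.0919
-0.0905 -0.3 -0.0904
-0.089 0.5 -0.0889
-0.0875 0.1 -0.0875
-0.086 -4.6 -0.087
-0.0845 -7.6 -0.0868
-0.083 -13.1 -0.087
-0.0815 -15.1 -0.0874
-0.08 -19.5 -0.0877
-0.0785 -22.2 -0.0879
-0.077 -27.9 -0.088
-0.0755 -31.8 -0.0881
post [-0.06482279  0.07148172]
1 [0.0025 0.1047]
2 [-0.0009  0.0357]
3 [-0.0006 -0.0342]
4 [-0.001  -0.1063]
back 371 0.03723476405190446 [0.03036991 0.04477702]
60.5
```

The bar stands hard against its stop: no motion at 32 N, and the jaw face is at -0.029 m against the back wall at +0.030 m. It is home. Now the key.

Run:
```python
from h import *
k=np.array([.4245,-.0620])
ctrl.ungrasp();ctrl.movep([*k,.26],quat(0.0));ctrl.movel([*k,.131],quat(0.),.15)
ctrl.close_gripper(80);s=get_state();print(s['width'],F(),s['tcp_pos'],s['qpos'].round(2))
ctrl.movel([*k,.30],quat(0.),.12);print(F(),get_state()['time'])
p,X=look('scene');t=proj('scene',[[*k,.182],[*k,.25]]);print(t)
u,v=t[0].astype(int);cv2.imwrite('pics/key.png',cv2.resize(p[v-70:v+30,u-50:u+50],(600,600),interpolation=cv2.INTER_CUBIC))
for ph in(0,-.9,-2.3,.75,-.7):
  for y in(.143,0,-.143): r=ctrl.ik([*W(-.092,y),.15],quat(ph));print(ph,y,None if r is None else r.round(2))
```

```text
0.03505413457133459 [-1.1 -0.5  6. ] [ 0.42480643 -0.06196285  0.1314946 ] [-0.47  0.44  0.79  2.14 -0.46  0.74  0.63]
[-0.   0.2 -1.2] 65.2333
[[178.25262089 178.40027927]
 [174.87654277 151.60155927]]
0 0.143 [-0.46  0.75  0.88  1.58 -0.62  1.12  0.56]
0 0 [-0.33  0.64  0.88  1.79 -0.58  0.99  0.78]
0 -0.143 [-0.11  0.56  0.86  1.92 -0.53  0.92  1.02]
-0.9 0.143 [-0.53  0.82  1.05  1.58 -0.75  1.2  -0.22]
-0.9 0 [-0.4   0.71  1.05  1.79 -0.7   1.07  0.01]
-0.9 -0.143 [-0.19  0.62  1.03  1.92 -0.65  0.98  0.24]
-2.3 0.143 [-0.59  0.95  1.3   1.58 -0.94  1.35 -1.47]
-2.3 0 [-0.47  0.85  1.31  1.79 -0.88  1.23 -1.21]
-2.3 -0.143 [-0.27  0.76  1.28  1.92 -0.83  1.13 -0.95]
0.75 0.143 [-0.36  0.68  0.65  1.57 -0.46  1.05  1.17]
0.75 0 [-0.21  0.56  0.65  1.79 -0.42  0.93  1.37]
0.75 -0.143 [ 0.01  0.5   0.66  1.91 -0.39  0.86  1.62]
-0.7 0.143 [-0.52  0.81  1.02  1.58 -0.73  1.18 -0.05]
-0.7 0 [-0.39  0.69  1.02  1.79 -0.68  1.05  0.18]
-0.7 -0.143 [-0.17  0.61  0.99  1.92 -0.62  0.96  0.42]
```

View pics/key.png

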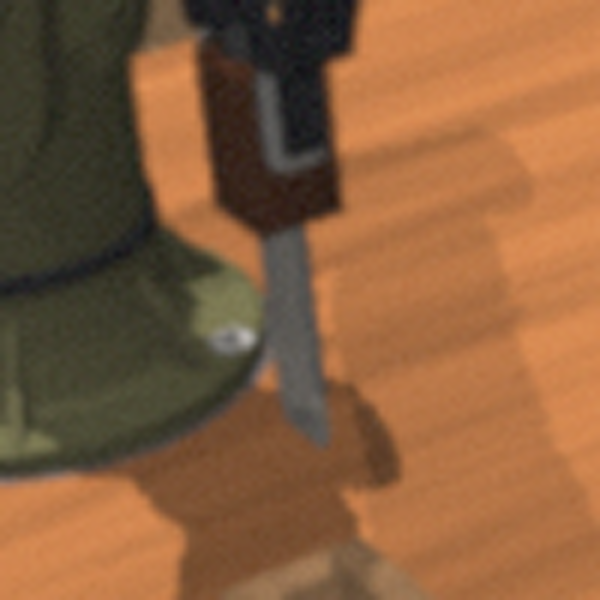

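The crop shows the key held upright. The blade's lower edge runs from (285,410) to (325,445), which is right and down, so the blade lies along world x, the closing line. Insert into screw 1 and turn.

```bash
cat >> h.py <<'E'
ZF=.1495 # TCP z with tip on slot floor
def insert(c,phi,lim=7):
    """find the slot by small cross-slot shifts; returns (xy,phi) or None"""
    n=np.array([-np.sin(phi),np.cos(phi)])
    for off,dp in((0,0),(.0015,0),(-.0015,0),(.003,0),(-.003,0),(0,.1),(0,-.1),(.002,.1),(-.002,.1),(.002,-.1),(-.002,-.1)):
        xy=c+off*n;ctrl.movel([*xy,ZF+.0135],quat(phi+dp),.08)
        z,f=lower(xy,ZF+.0135,ZF+.001,phi+dp,lim,.0025,.03);s=get_state()
        print('try',off,dp,'z-zf',(s['tcp_pos'][2]-ZF).round(4),f.round(1),F(),s['time'])
        if s['tcp_pos'][2]-ZF<.0055: return xy,phi+dp
        ctrl.movel([*xy,ZF+.0145],quat(phi),.08)
def turn(xy,phi,total=1.75,stop=.7):
    z=get_state()['tcp_pos'][2]+.0005;t0=get_state()['wrist_torque'][2];log=[]
    a=0
    while a<total:
        a+=.07 if a>1.1 else .12
        ctrl.movel([*xy,z],quat(phi-a),.03);s=get_state();t=s['wrist_torque'][2]-t0
        w=s['eef_rot'];act=2*np.arctan2(w[2],w[1])-np.pi/2
        log.append((round(a,2),round(t,2),round((phi-act+np.pi)%(2*np.pi)-np.pi,2)))
        if abs(t)>stop and a>.9: break
    print(log,F(),s['time']);return phi-a
E
python3 - <<'E'
from h import *
c=W(-.0917,.1437);phi=TH-np.radians(10)
ctrl.movep([*c,.30],quat(phi));ctrl.movel([*c,ZF+.02],quat(phi),.12);print(F())
r=insert(c,phi)
if r: 
    e=turn(*r)
E
```

```text
[ 0.6 -0.5 -1.6]
try 0 0 z-zf 0.0008 2.0 [ 0.8  0.4 -0.4] 68.9
[(0.12, np.float64(-0.02), np.float64(0.12)), (0.24, np.float64(0.08), np.float64(0.23)), (0.36, np.float64(-0.01), np.float64(0.35)), (0.48, np.float64(-0.04), np.float64(0.47)), (0.6, np.float64(0.04), np.float64(0.59)), (0.72, np.float64(0.03), np.float64(0.71)), (0.84, np.float64(0.02), np.float64(0.83)), (0.96, np.float64(0.0), np.float64(0.95)), (1.08, np.float64(0.03), np.float64(1.07)), (1.2, np.float64(-0.01), np.float64(1.19)), (1.27, np.float64(0.01), np.float64(1.27)), (1.34, np.float64(0.12), np.float64(1.34)), (1.41, np.float64(0.79), np.float64(1.41))] [ 1.8  0.2 -1. ] 72.3167
```

Run:
```python
from h import *
def back(xy,e):
    z=get_state()['tcp_pos'][2];ctrl.movel([*xy,z],quat(e+.06),.03);ctrl.movel([*xy,.24],quat(e+.06),.12);print('lift',F(),get_state()['width'])
s=get_state();w=s['eef_rot'];e=2*np.arctan2(w[2],w[1])-np.pi/2
back(s['tcp_pos'][:2],e)
for y,d in((0,-13),(-.1437,-19.5)):
    c=W(-.0917,y);phi=TH+np.radians(d)
    ctrl.movep([*c,.24],quat(phi));ctrl.movel([*c,ZF+.02],quat(phi),.12);print(F())
    r=insert(c,phi)
    if not r: raise SystemExit('no slot')
    e=turn(*r)
    back(r[0],e)
ctrl.movep([.4245,-.062,.30],quat(0.))
p,X=look('top');cv2.imwrite('pics/t3.png',cv2.resize(p[120:275,300:450],(600,600),interpolation=cv2.INTER_CUBIC))
p,X=look('scene');u,v=proj('scene',[[.4245,-.062,.182]])[0].astype(int);cv2.imwrite('pics/key2.png',cv2.resize(p[v-70:v+50,u-60:u+60],(600,600),interpolation=cv2.INTER_CUBIC))
```

```text
lift [ 1.1  1.1 -1.3] 0.03518444553326473
[-0.2  0.7 -1.5]
try 0 0 z-zf 0.0008 0.6 [-0.1  1.5 -1.8] 76.8917
[(0.12, np.float64(-0.05), np.float64(0.12)), (0.24, np.float64(-0.05), np.float64(0.23)), (0.36, np.float64(0.03), np.float64(0.35)), (0.48, np.float64(-0.01), np.float64(0.47)), (0.6, np.float64(-0.05), np.float64(0.59)), (0.72, np.float64(0.01), np.float64(0.71)), (0.84, np.float64(-0.03), np.float64(0.83)), (0.96, np.float64(-0.03), np.float64(0.95)), (1.08, np.float64(-0.05), np.float64(1.07)), (1.2, np.float64(-0.01), np.float64(1.19)), (1.27, np.float64(-0.04), np.float64(1.27)), (1.34, np.float64(0.47), np.float64(1.34)), (1.41, np.float64(1.36), np.float64(1.4))] [ 2.4 -1.8 -1. ] 80.3083
lift [ 0.3  0.2 -2. ] 0.03536236057920056
[-0.8  0.4 -1.1]
try 0 0 z-zf 0.0008 0.1 [ 0.2  0.5 -1.4] 84.8167
[(0.12, np.float64(0.0), np.float64(0.12)), (0.24, np.float64(0.03), np.float64(0.24)), (0.36, np.float64(-0.03), np.float64(0.35)), (0.48, np.float64(-0.0), np.float64(0.47)), (0.6, np.float64(-0.01), np.float64(0.59)), (0.72, np.float64(0.06), np.float64(0.71)), (0.84, np.float64(-0.0), np.float64(0.83)), (0.96, np.float64(0.03), np.float64(0.96)), (1.08, np.float64(0.05), np.float64(1.08)), (1.2, np.float64(0.19), np.float64(1.19)), (1.27, np.float64(1.04), np.float64(1.26))] [-3.7  3.6  0.7] 87.7333
lift [ 0.2 -0.  -2.2] 0.034869441427002816
```

View pics/key2.png

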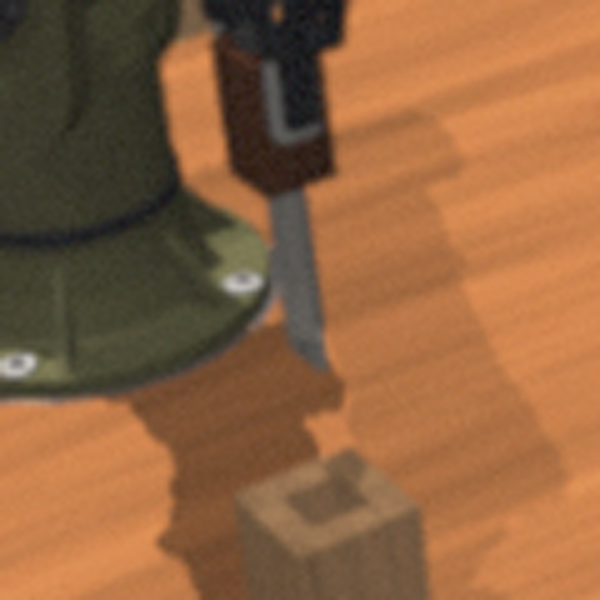

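The key is still straight in the grip, with the holder's mouth below it at (330,497). I'll put it back with force-checked lowering, then check everything with the arm away.

Run:
```python
from h import *
k=np.array([.4248,-.0622])
ctrl.movel([*k,.238],quat(0.),.1)
z,f=lower(k,.238,.205,0.,6,.008,.08);print(z,f)
if f<6:
    z,f=lower(k,.205,.1305,0.,6,.005,.08);print(z,f,get_state()['tcp_pos'],F())
if z>.134: raise SystemExit('blocked')
ctrl.ungrasp();ctrl.movel([*k,.30],quat(0.),.2);ctrl.movep([.40,.20,.30],quat(np.pi/2));ctrl.pause(.3)
p,X=look('top');cv2.imwrite('pics/end.png',cv2.resize(p[120:275,290:450],(700,600),interpolation=cv2.INTER_CUBIC))
K=X[235:275,320:365].reshape(-1,3);m=K[:,2]>.155;print('key top',K[m].mean(0),cv2.minAreaRect(K[m][:,:2].astype(np.float32)*1000))
C=X[120:265,300:450].reshape(-1,3);q=(C[:,:2]-O)@np.array([[c_,-s_],[s_,c_]])
for y in(.1437,0,-.1437):
    Q=q-np.array([-.0917,y]);lo=(np.hypot(*Q.T)<.015)&(C[:,2]<.037);e,v=np.linalg.eigh(np.cov(Q[lo].T));print('slot',lo.sum(),np.degrees(np.arctan2(v[1,1],v[0,1])).round(1))
P=q[(C[:,2]>.104)&(C[:,2]<.116)&(abs(q[:,1]-.0718)<.02)&(abs(q[:,0]+.064)<.018)];print('post',P.mean(0))
for kk,h in((1,.14),(2,.125),(3,.11),(4,.095)):
    yy=.108-.072*(kk-1);m=(np.hypot(q[:,0],q[:,1]-yy)<.032)&(abs(C[:,2]-h-.008)<.006);print(kk,m.sum(),q[m].mean(0).round(4))
print(get_state()['time'])
```

```text
0.205 -0.7122313867705683
0.1305 15.667414652142458 [ 0.42573307 -0.06230572  0.13140481] [-2.4  1.3 13.7]
key top [ 0.42434642 -0.06116483  0.17002081] ((424.49945068359375, -62.003135681152344), (36.308494567871094, 34.77632522583008), 88.56741333007812)
slot 27 102.9
slot 23 102.8
slot 30 112.9
post [-0.06447373  0.07158436]
1 227 [0.0028 0.1049]
2 229 [-0.0006  0.036 ]
3 227 [-0.0009 -0.0341]
4 223 [-0.0008 -0.1064]
98.9333
```

View pics/end.png

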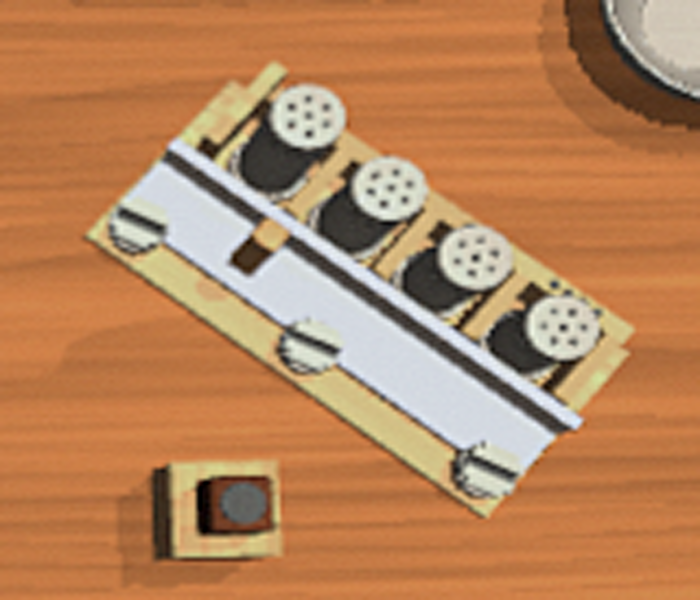

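The top view shows four shakers in descending order, and the bar at its stop. All three slots are turned alike, at about 103° in the carrier frame, which is -1.35 rad. The key is seated at (243,503) with its top at 170 mm, as at the start. Handing in.

```bash
python3 -c "
from station import ticket;print(ticket.close_job())"
```

```text
the job is handed in; nothing more can be done
None
```

I handed the job in at about 99 s: four shakers are packed tallest to shortest in pockets 1–4, all three screws were turned to their stops with the key, and the key is back down in its holder. The bar is hard against its stop, though its travel measured about 25 mm against the stated 27 mm; the jaw face measured about 29 mm from the pocket centres, which fits home.

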